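# Pick the walnut off the marble board with the tongs

## Robot

A 6-joint arm with a two-finger parallel gripper is mounted at the origin on a cart in front of the work surface, level with it; the furniture and walls round the work are solid. World frame = base frame: x ahead of the robot, y to its left, z up, the work surface at z = 0. Lengths are in m, angles in rad, forces in N, time in s.
With the tool pointing down it reaches from about 0.35 to 0.85 m from the base axis. Payload 8.1 kg.
Tool frame: the origin (TCP) lies at the centre of the arm's flange, where the gripper is bolted on; the fingertips stand 186 mm ahead of it and the grasp point (between the pads) lies 167 mm ahead of it (robot.grasp_offset is the distance from the TCP to the grasp point, in m); z points along the fingers, y is the line along which they close (so a half turn about z gives the same grasp; the last joint's range is limited). The gripper opens to 93 mm and grips with 3 to 60 N. Pads are 15 mm wide; open, the fingers measure 128 mm over their backs; the gripper's body (75 mm by 188 mm) begins 65 mm behind the grasp point.
Start: joints at [-1.215, 0.13, 1.488, -0, 1.523, -0.085], TCP at [0.256, -0.543, 0.405] pointing down, gripper open.
Joint ranges: [-2.96, 2.96], [-0.89, 2.26], [0.02, 2.5], [-1.34, 4.48], [0, 2.73], [-2.66, 2.66]. Speed limits (rad/s): [2.39, 2.39, 2.79, 3.14, 3.14, 3.14].

## Interface

Orientations are given as a rotation vector (axis times angle).
In Python, from plant import robot gives the robot as it stands.
- The arm moves only by the tool drive_tool, never from a script. Its argument "moves" is one flat list of numbers, 7 for each row, row after row: the finger opening in mm, from 0 to 93, then the shift along the tool's x, y, z in mm, then the turn, a rotation vector about the tool's x, y, z in degrees. A call has 1 to 8 rows; each row shifts and turns the commanded pose from where the row before left it, along the tool's axes as they then stand; what a row does not reach is not made up. A row lasts 1/10 s, in which the tool goes at most 50 mm and 8.59 degrees, less where a joint would pass 70% of its speed; a pose out of reach is approached as far as the arm can. A call is refused whole if a number of a shift passes 50 or a number of a turn 8.59, either way. A call with a gripper value outside its range is refused whole. The fingers move at their own pace and stop on an object; "grip_force" is the grip in N (left out, the last holds). Time passes only in rows, so rows that do not move let the fingers close. It gives the time, the measured TCP pose, the force, the opening and the grip force at its end, in the units of the state.
- robot.read_state(): the state, without advancing time (a new reading comes with each control period).
- robot.read_camera(name): name is "scene" or "top"; returns a dict with "color" (400x640x3 uint8, red, green, blue), "depth" (400x640 float32, m along the optical axis (not along the pixel's ray), 0 where there is no reading), "mtx" (3x3 intrinsics, pixels), "R" (3x3) and "t" (3): a world point X has camera coordinates R X + t. Camera axes: x right, y down, z forward; pixel columns grow to the right and rows downward; lengths in m; the calibration is good to about 2 mm. A picture is of the moment at which its call begins.
- robot.close_job(): hands the job in; it is judged then, once.
The state is a dict: "t": time; "q": joint angles; "dq": joint speeds; "joint_torque": joint torques, N m; "tool_pos": TCP position; "orientation": TCP orientation; "force": force on the tool from outside, world axes, zero at the start; "wrist_torque": the same for the moment, N m; "opening": finger opening in m; "gripper_force": force on a finger pad.
Only numpy, scipy, OpenCV 4.12 (cv2) and the standard library are available. Lean on these libraries where they do the work, as an engineer would, in place of code of your own. Each camera call takes 0.05 s, during which the arm holds its last target. There are 200 camera calls.

## Task

Serve the walnut from the round marble board with the tongs: pick the tongs up from the worktop by their grip sleeves, close their jaws on that walnut, lift it a good 15 cm above the worktop and finish while still holding it there in the tongs. The gripper itself must not touch the walnut, and the other walnuts are to be left where they lie.

Things in the scene. Friction and masses are not known exactly. Their poses are not given: they have to be found in the camera images.
- tongs: Steel kitchen tongs, black rubber sleeves and jaws, 275 mm long, 30 mm tall, 0.13 kg, loose, lying on edge: the arms open and close level with the worktop, sprung open; squeezing the sleeves closes the jaws evenly. Origin: underside at the pivot (plain end with a small loop); x along the centre line to the jaws, y to the left arm, z up.
- tongs_grip (a point): Middle of the grip sleeves, 125 mm from the pivot along the tongs' x, on the centre line, 15 mm above the underside. Sleeves 30 mm tall, 56 mm plain face between low end ridges, 59 mm wide over both when open; grip from above, fingers closing along the tongs' y. Spring: 4 N on each sleeve when open, 8 N at 32 mm; fingers closed to about 50 mm carry the tongs still open.
- tongs_jaws (a point): Point midway between the jaws, 225 mm from the pivot along the tongs' x (100 mm beyond tongs_grip), 14 mm above the underside. Each jaw is a plate 42 mm long, 28 mm tall. Jaw gap 85 mm when free, 69 mm with 50 mm over the sleeves, 36 mm (jaws parallel) with 32 mm over the sleeves.
- tongs_left: Left arm of the tongs (tongs' +y side) with its sleeve and jaw; origin at the pivot, turns with the arm (0 to 0.175 rad about z from open to shut).
- tongs_right: Right arm of the tongs (tongs' -y side), likewise.
- walnut: The walnut to take: brown, 38 x 33 x 28 mm, 12 g, loose on the marble board within 15 mm of its middle. Origin at the middle of its underside (its centre is 14 mm higher).
- board: Round white marble serving board, 130 mm across, 10 mm thick, flat, fixed. Origin at the centre of its underside.
- walnut_far: A second walnut lying on the bare worktop beyond the board and to the right, same size; to be left alone.
- walnut_left: A third walnut on the bare worktop beyond the board and to the left, same size; to be left alone.
Mind the look-alikes: they are no part of the job. Leave any purple or red look-alike of the walnut alone.

How it is judged:
By the outcome, as a careful person would: the job done as asked, in the order asked, and still so for the second after the job is handed in, while the arm keeps its last pose, push and grip.
It also fails if it takes over 42 s, if anything falls off the work surface, if the arm or the gripper's body presses on something with over 40 N, if the wrist force passes 120 N, or if a joint passes its speed limit or range.

## Working session

There is one attempt and no reset: what is moved stays moved. The work goes in short steps, Python scripts to look and compute and a tool call to move; the robot and the scene stay as the last step left them, time stands still between calls to the robot, and variables do not carry over. Pictures are saved under pics/ and viewed, at most 10 in all, crops included, and the job is handed in when it is done.

Besides the shell and the picture viewer there is one more tool, called as name(argument=value, ...), one argument or row to a line, values as JSON. drive_tool: Moves the arm, as the interface text tells. Its arguments: {"type":"object","properties":{"moves":{"type":"array","items":{"type":"number"}},"grip_force":{"type":"number"}},"required":["moves"]}

```bash
mkdir -p pics; ls; cat > h.py <<'E'
import numpy as np, cv2
from plant import robot
from scipy.spatial.transform import Rotation as Ro
def ray(c,u,v,z):
    d=c["R"].T@np.linalg.inv(c["mtx"])@np.array([u,v,1.]); o=-c["R"].T@c["t"]
    return o+d*(z-o[2])/d[2]
def cloud(c):
    h,w=c["depth"].shape; u,v=np.meshgrid(np.arange(w),np.arange(h)); Z=c["depth"]
    P=np.stack([u,v,np.ones_like(u)],-1)@np.linalg.inv(c["mtx"]).T*Z[...,None]
    return (P-c["t"])@c["R"]
def save(n,im,s=1): cv2.imwrite("pics/"+n,cv2.resize(im[...,::-1],None,fx=s,fy=s,interpolation=cv2.INTER_CUBIC))
E
python3 - <<'E'
from h import *
for n in("top","scene"):
    c=robot.read_camera(n); save(n+"0.png",c["color"]); np.savez("/tmp/"+n,**c); print(n,-c["R"].T@c["t"],c["mtx"][0,0])
s=robot.read_state();print(s["t"],s["tool_pos"],s["orientation"])
print(Ro.from_rotvec(s["orientation"]).as_matrix().round(3))
E
```

```text
pics
top [0.4531731  0.26814106 0.90398317] 422.7287226410217
scene [-0.14699682  0.93001309  0.75998948] 451.9318343466506
0.1 [ 0.25593177 -0.54245407  0.40379424] [-3.06401892e+00 -6.86392283e-01  3.42340642e-04]
[[ 0.904  0.427 -0.001]
 [ 0.427 -0.904  0.002]
 [ 0.    -0.002 -1.   ]]
```

View pics/top0.png

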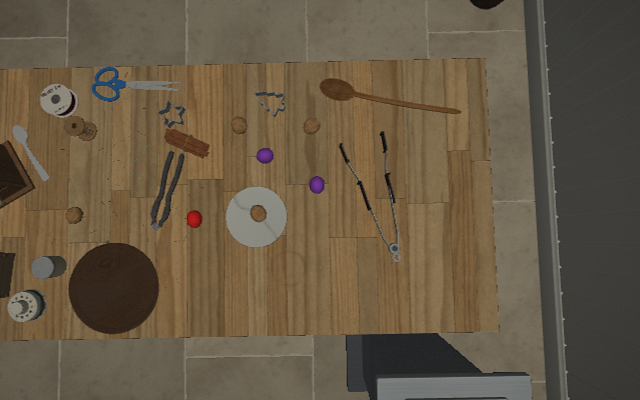

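View pics/scene0.png

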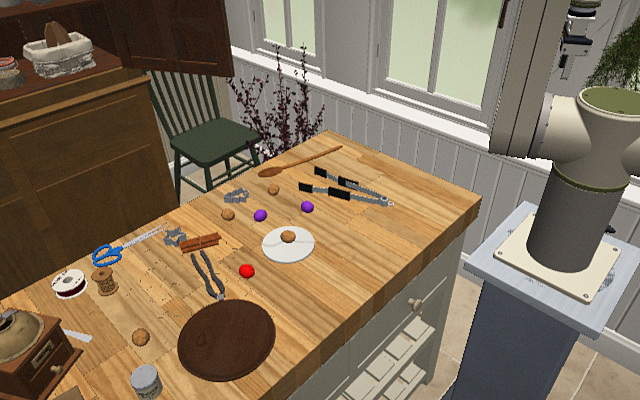

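The top view shows the marble board at (257,217) with the brown walnut at (258,213). The other walnuts are at (239,125), (311,126) and (74,215), purple balls at (265,155) and (317,185), and a red one at (194,219). The tongs have their pivot at (395,252), sleeves around (363,194) and (390,187), and jaws at (343,153) and (383,141). The pliers at (167,190) are a look-alike. I choose the walnut at (258,213) and the tongs at (370,195).

```bash
python3 - <<'E'
from h import *
c=dict(np.load("/tmp/top.npz")); im=c["color"]; P=cloud(c)
save("crop.png",im[115:275,215:425],3.8)
hsv=cv2.cvtColor(im,cv2.COLOR_RGB2HSV)
m=((hsv[...,2]<50)).astype(np.uint8); m[:, :330]=0;m[:,410:]=0;m[:120]=0;m[270:]=0
n,l,st,ce=cv2.connectedComponentsWithStats(m)
for i in range(1,n):
    if st[i,4]>8:
        print(st[i],ce[i],ray(c,*ce[i],.028).round(4),np.median(P[l==i],0).round(4))
        r=cv2.minAreaRect(np.argwhere(l==i)[:,::-1].astype(np.float32)); print(r)
z=P[...,2]
for v,u in((252,395),(213,258),(232,270)): print(u,v,P[v,u].round(4))
# walnut: colour in board
w=((hsv[...,1]>70)&(hsv[...,2]>40)).astype(np.uint8); w[:195]=0;w[235:]=0;w[:,:240]=0;w[:,277:]=0
n,l,st,ce=cv2.connectedComponentsWithStats(w)
for i in range(1,n):
    if st[i,4]>20:
        print("w",st[i],ce[i],ray(c,*ce[i],.024).round(4)); print(cv2.minAreaRect(np.argwhere(l==i)[:,::-1].astype(np.float32)))
b=((hsv[...,1]<50)&(hsv[...,2]>100)).astype(np.uint8); b[:180]=0;b[250:]=0;b[:,:215]=0;b[:,300:]=0
e=cv2.minEnclosingCircle(np.argwhere(b)[:,::-1].astype(np.float32)); print("board",e,ray(c,*e[0],.01))
for u,v in((239,125),(311,126),(265,155),(317,185),(194,219)): print(ray(c,u,v,.014).round(3))
E
```

```text
[380 132   7  21  61] [383.29508197 141.6557377 ] [0.6426 0.1349 0.028 ] [0.644  0.1331 0.0191]
((383.2567138671875, 141.95472717285156), (20.390811920166016, 3.9970619678497314), 79.99201965332031)
[340 143   9  20  50] [343.42 153.1 ] [0.6201 0.219  0.028 ] [0.6207 0.2191 0.0261]
((343.3490905761719, 152.56214904785156), (19.472633361816406, 2.9372127056121826), 67.61986541748047)
[385 173  10  30  75] [388.94666667 184.46666667] [0.5521 0.1259 0.028 ] [0.5563 0.1261 0.0279]
((389.2959899902344, 187.6280059814453), (29.963314056396484, 4.651021957397461), 79.69515228271484)
[357 181  14  29  74] [363.64864865 194.51351351] [0.5322 0.1791 0.028 ] [0.533  0.1785 0.025 ]
((363.28765869140625, 195.2671356201172), (30.43069839477539, 3.8623580932617188), 69.44395446777344)
395 252 [0.4121 0.1173 0.0239]
258 213 [0.4976 0.3977 0.0387]
270 232 [0.4584 0.3769 0.0101]
w [250 205  16  17 207] [257.78743961 212.88405797] [0.4986 0.4003 0.024 ]
((257.5, 213.0), (16.0, 15.0), 90.0)
board ((256.0, 216.5), 30.64728546142578) [0.49174584 0.40628252 0.01      ]
[0.689 0.44  0.014]
[0.683 0.286 0.014]
[0.622 0.385 0.014]
[0.556 0.276 0.014]
[0.489 0.537 0.014]
```

View pics/crop.png

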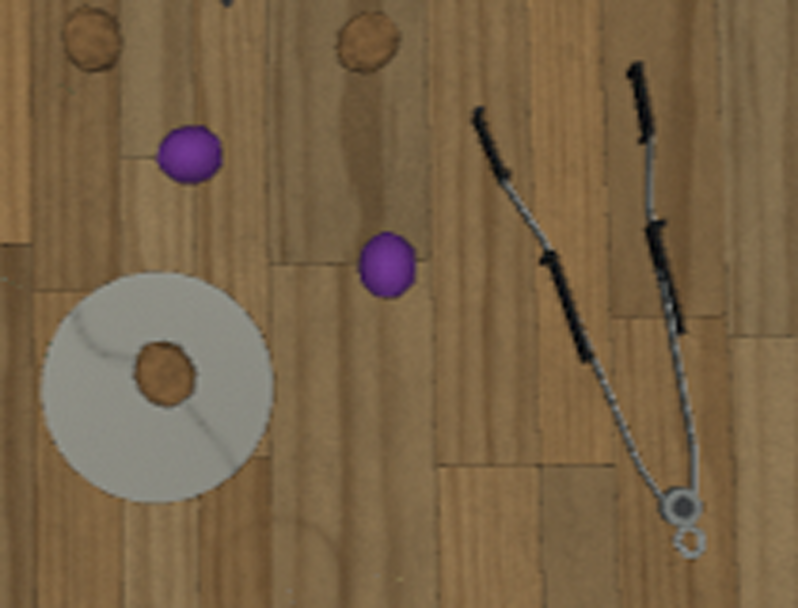

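drive_tool(
  moves=[93, 34, -31, 6, 0, 0, 0, 93, 34, -31, 6, 0, 0, 0, 93, 34, -31, 6, 0, 0, 0, 93, 34, -31, 6, 0, 0, 0, 93, 34, -31, 6, 0, 0, 0, 93, 34, -31, 6, 0, 0, 0, 93, 34, -31, 6, 0, 0, 0, 93, 34, -31, 6, 0, 0, 0],
)

```text
t: 0.9
tool_pos: [0.3963, -0.2004, 0.3563]
orientation: [-3.066, -0.686, 0.0]
force: [1.1, -0.1, -0.4]
opening: 0.0929
gripper_force: 0.0
```

drive_tool(
  moves=[93, 34, -31, 6, 0, 0, 0, 93, 34, -31, 6, 0, 0, 0, 93, 34, -31, 6, 0, 0, 0, 93, 34, -31, 6, 0, 0, 0, 93, 34, -31, 6, 0, 0, 0, 93, 34, -31, 6, 0, 0, 0, 93, 34, -31, 6, 0, 0, 3, 93, 0, 0, 6, 0, 0, 6.5],
)

```text
t: 1.7
tool_pos: [0.5196, 0.1, 0.3081]
orientation: [-3.11, -0.434, -0.0]
force: [-0.1, -1.1, 0.0]
opening: 0.0932
gripper_force: 0.0
```

drive_tool(
  moves=[93, 11, -15, 12, 0, 0, 0, 93, 11, -15, 14, 0, 0, 0, 93, 11, -15, 14, 0, 0, 0, 93, 0, 0, 15, 0, 0, 0, 93, 0, 0, 0, 0, 0, 0],
)

```text
t: 2.2
tool_pos: [0.537, 0.1476, 0.2506]
orientation: [3.111, 0.432, -0.008]
force: [-0.6, -0.5, -1.9]
opening: 0.093
gripper_force: 0.0
```

```bash
python3 - <<'E'
from h import *
s=robot.read_state();print(s["t"],s["tool_pos"],s["orientation"],s["force"])
a=robot.read_camera("top")["color"][110:270,320:440]; b=robot.read_camera("scene")["color"][140:260,280:420]
save("p1.png",np.hstack([cv2.resize(a,(420,560)),cv2.resize(b,(370,560))]))
E
```

```text
2.2 [0.53698026 0.14757251 0.25062133] [ 3.1112397   0.43205647 -0.00844124] [-0.62905964 -0.53219972 -1.94905087]
```

View pics/p1.png

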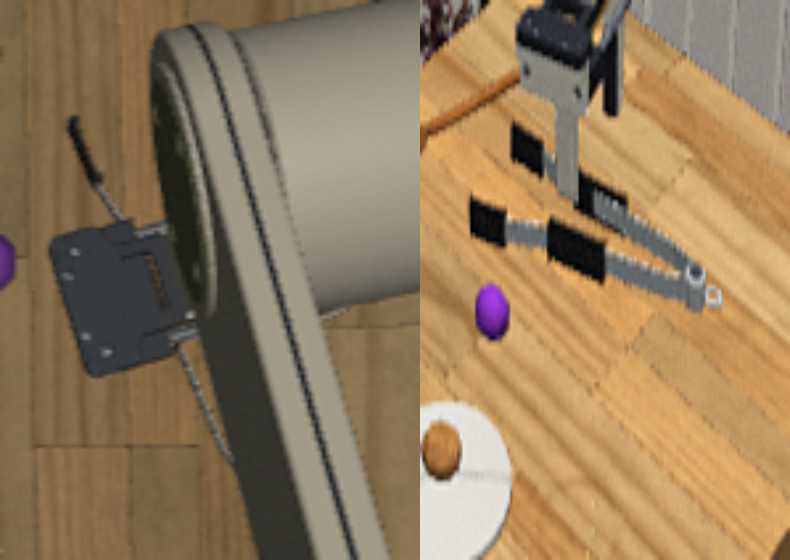

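The scene view shows the gripper above the sleeves (about (580,220) in the composite), with the tongs undisturbed. I descend the last 61 mm.

drive_tool(
  moves=[93, 3, -4, 15, 0, 0, 0, 93, 0, 0, 18, 0, 0, 0, 93, 0, 0, 16, 0, 0, 0, 93, 0, 0, 10, 0, 0, 0, 93, 0, 0, 2, 0, 0, 0, 93, 0, 0, 0, 0, 0, 0],
)

```text
t: 2.9
tool_pos: [0.5401, 0.1523, 0.1924]
orientation: [3.112, 0.43, -0.001]
force: [-0.1, -0.6, 0.5]
opening: 0.0927
gripper_force: 0.0
```

drive_tool(
  moves=[93, 0, 0, 2, 0, 0, 0, 75, 0, 0, 0, 0, 0, 0, 65, 0, 0, 0, 0, 0, 0, 58, 0, 0, 0, 0, 0, 0, 53, 0, 0, 0, 0, 0, 0, 49, 0, 0, 0, 0, 0, 0, 48, 0, 0, 0, 0, 0, 0, 48, 0, 0, 0, 0, 0, 0],
  grip_force=25,
)

```text
t: 3.7
tool_pos: [0.5404, 0.1524, 0.1909]
orientation: [3.112, 0.43, 0.001]
force: [0.5, -1.0, 1.6]
opening: 0.0484
gripper_force: 6.1
```

drive_tool(
  moves=[48, 0, 0, -5, 0, 0, 0, 48, 0, 0, -12, 0, 0, 0, 48, 0, 0, -16, 0, 0, 0, 48, 0, 0, -16, 0, 0, 0, 48, 0, 0, -16, 0, 0, 0, 48, 0, 0, -10, 0, 0, 0, 48, 0, 0, -5, 0, 0, 0, 48, 0, 0, 0, 0, 0, 0],
)

```text
t: 4.5
tool_pos: [0.5405, 0.1525, 0.2718]
orientation: [-3.112, -0.431, -0.003]
force: [0.3, 0.7, -2.2]
opening: 0.0483
gripper_force: 5.5
```

```bash
python3 - <<'E'
from h import *
s=robot.read_state();print(s["t"],s["tool_pos"],s["orientation"],s["force"],s["opening"],s["gripper_force"])
t=robot.read_camera("top");np.savez("/tmp/t2",**t);c=robot.read_camera("scene");np.savez("/tmp/s2",**c)
a=t["color"][110:270,320:440]; b=c["color"][110:250,270:430]
save("p2.png",np.hstack([cv2.resize(a,(360,480)),cv2.resize(b,(420,480))]))
E
```

```text
4.5 [0.54051887 0.15252045 0.27182276] [-3.11181783e+00 -4.30653136e-01 -2.59409155e-03] [ 0.28305112  0.65040878 -2.15440693] 0.04829036567466269 5.50166442990303
```

View pics/p2.png

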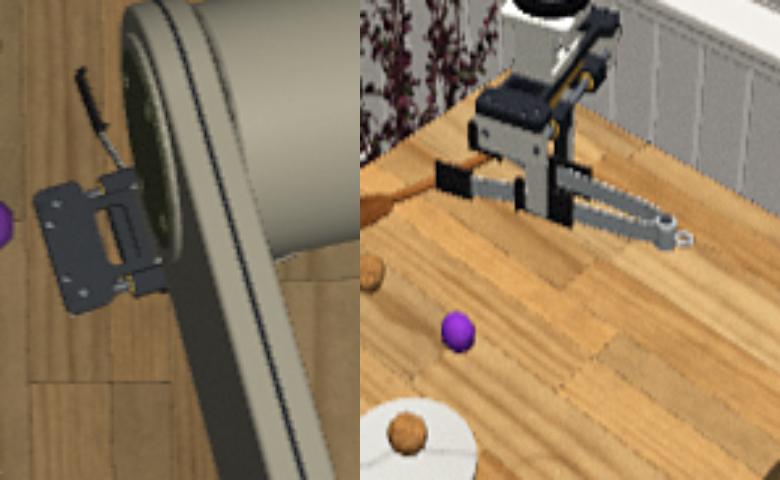

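The tongs are lifted and look level. The left jaw is near scene pixel (306,162) and the pivot near (386,178). Next I check their heights and the jaw pose in the hand.

```bash
python3 - <<'E'
from h import *
for f,(u0,u1,v0,v1) in (("/tmp/s2.npz",(298,316,155,170)),("/tmp/t2.npz",(343,358,130,156))):
    c=dict(np.load(f));P=cloud(c);d=(c["color"].max(2)<60)
    m=np.zeros_like(d);m[v0:v1,u0:u1]=1;m&=d&(P[...,2]>.05);Q=P[m];print(len(Q),Q.mean(0).round(4),np.percentile(Q,[3,97],axis=0).round(4), np.argwhere(m).mean(0))
c=dict(np.load("/tmp/s2.npz"));P=cloud(c)
Q=P[170:186,378:393].reshape(-1,3);Q=Q[Q[:,2]>.05];print("pivot",len(Q),Q.mean(0).round(4),np.percentile(Q[:,2],[3,97]))
E
```

```text
108 [0.615  0.2181 0.1026] [[0.6024 0.205  0.0835]
 [0.6394 0.2194 0.1098]] [162.14814815 305.25925926]
71 [0.6211 0.212  0.1135] [[0.6055 0.2034 0.0858]
 [0.6434 0.2184 0.111 ]] [143.84507042 349.4084507 ]
pivot 142 [0.4194 0.1226 0.0978] [0.08568205 0.10758639]
```

drive_tool(
  moves=[48, -1, -11, 0, 0, 0, -1.1, 48, -2.5, -22, 0, 0, 0, -2.3, 48, -2.5, -22, 0, 0, 0, -2.3, 48, -2.5, -22, 0, 0, 0, -2.3, 48, -2.5, -22, 0, 0, 0, -2.3, 48, -2.5, -22, 0, 0, 0, -2.3, 48, -2.5, -22, 0, 0, 0, -2.3, 48, -2.5, -22, 0, 0, 0, -2.3],
)

```text
t: 5.4
tool_pos: [0.4572, 0.2974, 0.2698]
orientation: [3.011, 0.895, -0.002]
force: [0.4, -0.0, -2.1]
opening: 0.0482
gripper_force: 5.5
```

drive_tool(
  moves=[48, -2.5, -22, 0, 0, 0, -2.3, 48, -2.5, -22, 0, 0, 0, -2.3, 48, -1, -11, 0, 0, 0, -1.2, 48, 0, 0, 0, 0, 0, 0, 48, 0, 0, 0, 0, 0, 0],
)

```text
t: 5.9
tool_pos: [0.4222, 0.3378, 0.2705]
orientation: [2.963, 1.042, -0.0]
force: [-0.9, 0.3, -0.9]
opening: 0.0486
gripper_force: 5.5
```

```bash
python3 - <<'E'
from h import *
s=robot.read_state();print(s["t"],s["tool_pos"],s["orientation"],s["opening"],s["gripper_force"])
R=Ro.from_rotvec(s["orientation"]).as_matrix();p=s["tool_pos"]
print(R.round(3)); print("TCP->walnut in tool",R.T@(np.array([.4986,.4003,.024])-p))
t=robot.read_camera("top");np.savez("/tmp/t3",**t);c=robot.read_camera("scene");np.savez("/tmp/s3",**c)
a=t["color"][150:270,210:330]; b=c["color"][160:290,230:390]
save("p3.png",np.hstack([cv2.resize(a,(400,400)),cv2.resize(b,(400,400))]))
# project nominal jaw pt for both cams
for x in(.098,):
  J=p+R@np.array([x,0,.167+.007]); print("J",J)
  for k in(t,c):
    q=k["mtx"]@(k["R"]@J+k["t"]);print(q[:2]/q[2])
E
```

```text
5.9 [0.42218359 0.33783231 0.27047319] [ 2.96316014e+00  1.04225339e+00 -4.29576776e-04] 0.04855062548678913 5.501584410667419
[[ 0.78   0.626 -0.   ]
 [ 0.626 -0.78  -0.001]
 [-0.     0.    -1.   ]]
TCP->walnut in tool [ 0.09879864 -0.00096256  0.24643176]
J [0.49858704 0.39908856 0.09643243]
[252.73969743 211.04891767]
[285.25370274 212.79097619]
```

View pics/p3.png

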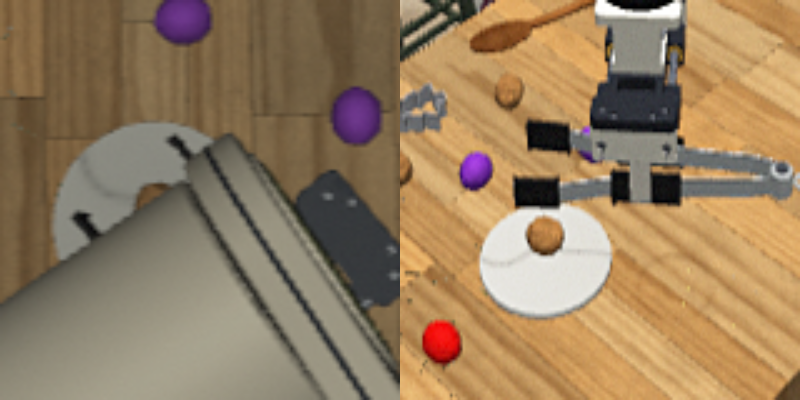

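Both jaws are visible: at about (285,222) and (289,204) in the scene view, straddling the walnut's line. I measure their midpoint by depth.

```bash
python3 - <<'E'
from h import *
s=robot.read_state();R=Ro.from_rotvec(s["orientation"]).as_matrix();p=s["tool_pos"]
c=dict(np.load("/tmp/s3.npz"));P=cloud(c);d=(c["color"].max(2)<60)&(P[...,2]>.06)
for (u0,u1,v0,v1) in((272,298,214,230),(278,300,196,211)):
    m=np.zeros_like(d);m[v0:v1,u0:u1]=1;m&=d;Q=(P[m]-p)@R
    print(len(Q),Q.mean(0).round(4),np.percentile(Q,[3,50,97],axis=0).round(4).tolist())
c=dict(np.load("/tmp/t3.npz"))
print([((ray(c,u,v,.106)-p)@R).round(4) for u,v in((233,213.5),(261,191))])
E
```

```text
154 [ 0.095  -0.035   0.1741] [[0.076, -0.0379, 0.1618], [0.095, -0.0351, 0.174], [0.1136, -0.032, 0.1867]]
145 [0.0919 0.0223 0.1653] [[0.0738, 0.0291, 0.1615], [0.0938, 0.0342, 0.174], [0.1132, 0.0376, 0.187]]
[array([ 0.1169, -0.0315,  0.1646]), array([0.116 , 0.0363, 0.1646])]
```

drive_tool(
  moves=[48, 4, -1, 5, 0, 0, 0, 48, 0, 0, 12, 0, 0, 0, 48, 0, 0, 15, 0, 0, 0, 48, 0, 0, 15, 0, 0, 0, 48, 0, 0, 12, 0, 0, 0, 48, 0, 0, 6, 0, 0, 0, 48, 0, 0, 3, 0, 0, 0, 48, 0, 0, 0, 0, 0, 0],
)

```text
t: 6.8
tool_pos: [0.4246, 0.3412, 0.2024]
orientation: [2.963, 1.042, -0.001]
force: [0.3, 0.2, -1.3]
opening: 0.0482
gripper_force: 5.5
```

```bash
python3 - <<'E'
from h import *
s=robot.read_state();print(s["t"],s["tool_pos"],s["orientation"],s["force"],s["opening"],s["gripper_force"])
t=robot.read_camera("top");c=robot.read_camera("scene")
a=t["color"][150:270,210:330]; b=c["color"][190:280,240:350]
save("p4.png",np.hstack([cv2.resize(a,(350,350)),cv2.resize(b,(430,350))]))
E
```

```text
6.8 [0.42458136 0.34122339 0.20239049] [ 2.96346185e+00  1.04241413e+00 -8.24704828e-04] [ 0.28869785  0.21124229 -1.31384208] 0.04816844901654315 5.501783564686775
```

View pics/p4.png

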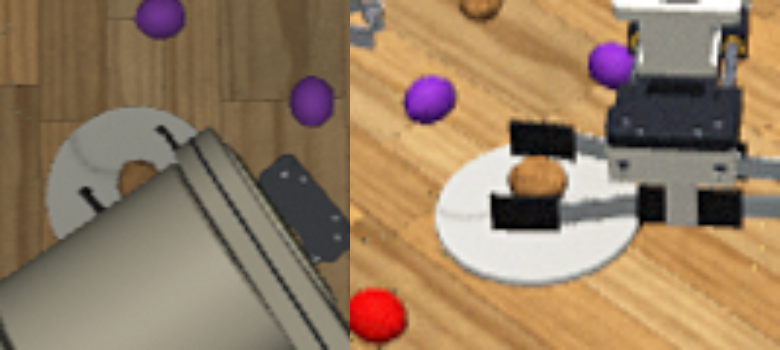

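The walnut sits between the jaws (composite (538,178)). I go 2 mm lower and squeeze.

drive_tool(
  moves=[48, 0, 0, 2, 0, 0, 0, 45, 0, 0, 0, 0, 0, 0, 42, 0, 0, 0, 0, 0, 0, 39, 0, 0, 0, 0, 0, 0, 36, 0, 0, 0, 0, 0, 0, 34, 0, 0, 0, 0, 0, 0, 32, 0, 0, 0, 0, 0, 0, 30, 0, 0, 0, 0, 0, 0],
  grip_force=22,
)

```text
t: 7.7
tool_pos: [0.4247, 0.3412, 0.2008]
orientation: [-2.964, -1.042, -0.0]
force: [-0.0, -0.0, -0.8]
opening: 0.0311
gripper_force: 8.1
```

drive_tool(
  moves=[26, 0, 0, 0, 0, 0, 0, 24, 0, 0, 0, 0, 0, 0, 24, 0, 0, 0, 0, 0, 0, 24, 0, 0, 0, 0, 0, 0],
)

```text
t: 8.1
tool_pos: [0.4247, 0.3412, 0.2008]
orientation: [-2.964, -1.042, -0.0]
force: [-1.0, -0.7, -0.6]
opening: 0.0297
gripper_force: 21.9
```

drive_tool(
  moves=[24, 0, 0, -4, 0, 0, 0, 24, 0, 0, -8, 0, 0, 0, 24, 0, 0, -14, 0, 0, 0, 24, 0, 0, -16, 0, 0, 0, 24, 0, 0, -16, 0, 0, 0, 24, 0, 0, -16, 0, 0, 0, 24, 0, 0, -16, 0, 0, 0, 24, 0, 0, -16, 0, 0, 0],
)

```text
t: 8.9
tool_pos: [0.4247, 0.3413, 0.3089]
orientation: [-2.963, -1.042, -0.002]
force: [0.1, 0.6, -1.5]
opening: 0.0296
gripper_force: 21.9
```

drive_tool(
  moves=[24, 0, 0, -16, 0, 0, 0, 24, 0, 0, -16, 0, 0, 0, 24, 0, 0, -16, 0, 0, 0, 24, 0, 0, -16, 0, 0, 0, 24, 0, 0, -12, 0, 0, 0, 24, 0, 0, -6, 0, 0, 0, 24, 0, 0, 0, 0, 0, 0, 24, 0, 0, 0, 0, 0, 0],
)

```text
t: 9.7
tool_pos: [0.4245, 0.3412, 0.3881]
orientation: [2.963, 1.042, -0.001]
force: [-1.2, -0.0, -1.7]
opening: 0.0296
gripper_force: 21.9
```

```bash
python3 - <<'E'
from h import *
s=robot.read_state();print(s["t"],s["tool_pos"],s["orientation"],s["force"],s["opening"],s["gripper_force"])
c=robot.read_camera("scene");save("p5.png",c["color"][100:270,210:400],3.5)
R=Ro.from_rotvec(s["orientation"]).as_matrix()
P=cloud(c);h=cv2.cvtColor(c["color"],cv2.COLOR_RGB2HSV)
m=(h[...,0]>5)&(h[...,0]<22)&(h[...,1]>80)&(P[...,2]>.12);m[:, :230]=0;m[:,400:]=0;Q=P[m];Q=Q[(Q[:,2]<.3)&(np.linalg.norm(Q[:,:2]-[.5,.4],axis=1)<.05)]
print(len(Q),Q.mean(0) if len(Q) else 0,np.percentile(Q[:,2],[3,97]) if len(Q) else 0)
E
```

```text
9.7 [0.42454852 0.34116564 0.38809188] [ 2.96345065e+00  1.04221998e+00 -1.48604183e-03] [-1.24668002 -0.02591264 -1.67755433] 0.029554817641497692 21.9112536413013
136 [0.49591581 0.39906415 0.22335671] [0.20249613 0.22829098]
```

View pics/p5.png

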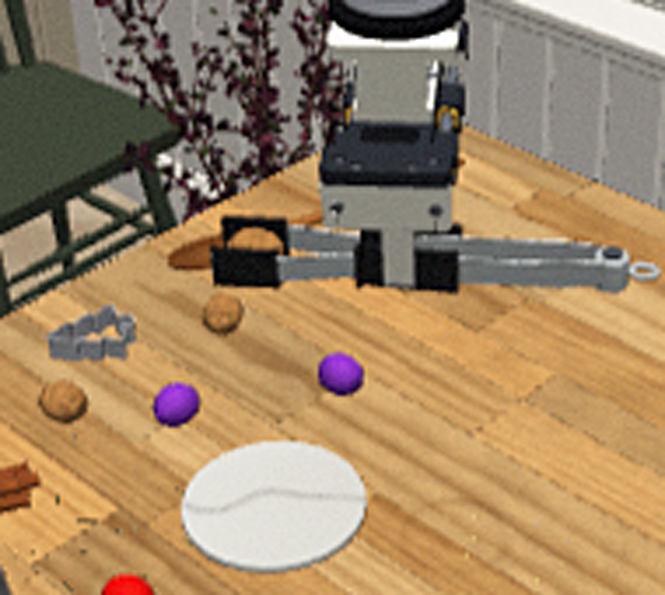

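The walnut is held in the jaws (crop (255,240)) with its top at z≈0.228 and its underside at about 0.198. The board is empty and the other walnuts have not moved.

```bash
python3 -c "
from plant import robot
print(robot.close_job())"
```

```text
the job is handed in; nothing more can be done
None
```

The walnut from the marble board is held in the tongs about 20 cm above the worktop, the other walnuts were left where they lie, and the job was handed in at about 10 s of the 42 s allowed.

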